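Set out the glass and stoneware group for its catalogue photograph

ROBOT

A 6-joint arm with a two-finger parallel gripper is mounted at the origin on the work surface. World frame = base frame: x ahead of the robot, y to its left, z up, the work surface at z = 0. Lengths are in m, angles in rad, forces in N, time in s.
With the tool pointing down it reaches from about 0.35 to 0.8 m from the base axis. Payload 7.3 kg.
Tool frame: the origin (TCP) lies between the finger pads; the fingertips stand 25 mm ahead of it and the grasp point (between the pads) lies 6 mm ahead of it (r.tip_extent is the distance from the TCP to the fingertips, in m); z points along the fingers, y is the line along which they close (so a half turn about z gives the same grasp; the last joint's range is limited). The gripper opens to 85 mm and grips with 20 to 120 N. Pads are 22 mm wide; open, the fingers measure 114 mm over their backs; the gripper's body (76 mm by 85 mm) begins 54 mm behind the grasp point. The pads swing forward as they close: fully open they stand 13 mm farther back than shut.
Start: joints at [-1.38, 0.342, 1.524, -0, 1.275, -0.146], TCP at [0.174, -0.496, 0.256] pointing down, gripper open.
Joint ranges: [-2.53, 2.53], [-0.77, 2.02], [0.04, 2.7], [-1, 4.14], [0.28, 2.66], [-3.11, 3.11]. Speed limits (rad/s): [2.57, 2.57, 3.14, 3.14, 3.14, 3.14].

INTERFACE

Orientations are given as a unit quaternion [x, y, z, w].
In Python, from workcell import r, command_gripper, optics gives the robot as it stands. The module is installed in compiled form; this text tells all that it offers. Calls block until the motion is done:
- r.reach(position, orientation): joint-space move of the TCP to a pose.
- r.move_straight(position, orientation=None, speed=0.15, max_force=None): straight line of the TCP; orientation=None keeps the orientation; speed is the mean speed in m/s. With max_force (N) it stops when the force on the tool has changed by that much, and returns True; else False.
- r.movej(angles): joint-space move.
- command_gripper(opening, force=None): finger opening in m; force is the grip in N (None keeps the last); returns when the fingers have stopped.
- r.hold(seconds).
- r.solve_ik(position, orientation): joint angles nearest the present ones, or None.
- r.read_state(): the state.
- optics.get_image(name): name is "side" or "top" or "wrist"; returns (picture, depth): 480x640x3 uint8, red, green, blue; 480x640 float32, m along the optical axis (not along the pixel's ray), 0 where there is no reading.
- optics.camera_model(name): a dict with "K" (3x3 intrinsics, pixels), "R" (3x3) and "t" (3): a world point X has camera coordinates R X + t; the wrist camera has in their place "tool_from_camera" (4x4, takes a point from camera to tool coordinates, whose origin is the TCP and whose axes are the flange's). Camera axes: x right, y down, z forward; pixel columns grow to the right and rows downward; lengths in m; the calibration is good to about 2 mm. A picture is of the moment at which its call begins: read the wrist's pose just before it. camera_model takes no time and is no camera call.
A pose or a line that the arm cannot do raises r.PlanningError and nothing moves.
- r.finish_job(): hands the job in; it is judged then, once.
The state is a dict: "time_s": time; "joint_positions": joint angles; "dq": joint speeds; "tau": joint torques, N m; "eef_pos": TCP position; "eef_rot": TCP orientation; "contact_force": force on the tool from outside, world axes, zero at the start; "torque": the same for the moment, N m; "grip_width": finger opening in m; "grip_force": force on a finger pad.
Only numpy, scipy, OpenCV 4.12 (cv2) and the standard library are available. Lean on these libraries where they do the work, as an engineer would, in place of code of your own. Each camera call takes 0.05 s, during which the arm holds its last target. There are 200 camera calls.

TASK

Set out this group for its catalogue photograph on the grey board in front of the camera: stand the stoneware bottle in the middle of the low round plinth and the small corked bottle in the middle of the taller square plinth, and set the little round glass dish on the board midway between the two plinths, with its knobbed glass lid centred on top of it. Lay the scale bar flat on the board on the camera's side of the dish, centred on the dish, parallel to the board's front edge, leaving a 30 mm gap between dish and bar. Keep every piece upright and set it down gently, never dropping or tipping any glass or stoneware, and leave the beaker and the tall clear bottle where they stand.

Things in the scene. Friction and masses are not known exactly. Their poses are not given: they have to be found in the camera images.
- board: flat grey photo board, 260 (x) x 340 (y) x 6 mm thick, fixed; origin at the centre of its underside, on the table. Its +x axis points to the camera (black, 160 mm tall, on a mini tripod about 320 mm from the board's centre), so its front edge is the long edge at x = +130 mm, along y. Axes within 0.2 rad of the world's
- plinth_round: low white round plinth, diameter 80 mm, 25 mm high, fixed on the board; origin at the centre of its underside, on the board (6 mm above the table); its top is 31 mm above the table. Both plinths stand at x = -45 mm in the board's frame, one at each end (y about +-111 mm); which is at which end varies
- plinth_square: taller white square plinth, 80 x 80 mm, 50 mm high, fixed to the board, its sides nearly along the board's axes; origin at the centre of its underside, on the board's top, so its top is 56 mm above the table
- stoneware: tan stoneware bottle with brown lip, loose, standing, 0.36 to 0.56 kg: body diameter 62 mm up to 100 mm, then shoulders; straight neck of diameter 28 mm from 130 to 156 mm (grip here, from above); lip of diameter 34 mm up to 170 mm (top). Origin at the centre of its underside, z up
- corked: small clear glass bottle with cork, loose, standing, about 0.14 kg: body diameter 44 mm up to 56 mm, then shoulders; straight neck of diameter 22 mm from 72 to 90 mm (grip here, from above); lip of diameter 27 mm up to 96 mm; cork of diameter 17 mm up to 105 mm (top). Origin at the centre of its underside, z up
- dish: little open straight-sided round glass dish, loose, about 0.09 kg: outer diameter 60 mm, 35 mm high, wall 4 mm, gripped across its outside. Origin at the centre of its underside, z up. (The 120 mm glass dish is another one and is not part of the group)
- lid: flat round glass lid of the little dish, loose, about 0.06 kg: disc of diameter 64 mm, 5 mm thick, flat underneath, with a glass knob in the middle: stem of diameter 10 mm, then the grip, diameter 16 mm from 14 to 27 mm, top at 29 mm. It rests flat on the dish's rim. Origin at the centre of its underside, z up
- scale_bar: flat white photographic scale bar with a black chequer pattern, loose, 40 g: 100 (x) x 25 (y) x 6 mm, lying pattern up; gripped across its 25 mm width. Origin at the centre of its underside, x along its length
- beaker: glass beaker, loose, diameter 52 mm at the rim, 72 mm high, not part of the group: leave it. Origin at the centre of its underside
- tall_bottle: tall clear empty bottle, loose, diameter 72 mm, 190 mm high, not part of the group: leave it. Origin at the centre of its underside

How it is judged:
At the end, for the whole second after the job is handed in: Bottles upright on their plinths, centred within 12 mm; dish midway between the plinths within 12 mm; lid level on its rim within 8 mm; scale bar flat on the camera side of the dish, gap 30 mm +-12, centred within 12 mm, parallel to the front edge within 0.12 rad; all released and at rest (horizontal distance between stoneware and plinth_round below 0.012 m and height (world z) of stoneware between 0.026 and 0.036 m and angle between each of stoneware, corked, dish, lid, scale_bar's own z axis and vertical below 0.1 rad and horizontal distance between corked and plinth_square below 0.012 m and height (world z) of corked between 0.051 and 0.061 m and horizontal distance between dish and plinth_round below 0.127 m and horizontal distance between dish and plinth_square below 0.127 m and x of dish in the frame of board between -0.06 and -0.03 m and height (world z) of dish between 0.002 and 0.01 m and horizontal distance between lid and dish below 0.008 m and height (world z) of lid between 0.037 and 0.045 m and horizontal distance between scale_bar and dish between 0.0605 and 0.0845 m and x of dish in the frame of scale_bar between -0.012 and 0.012 m and x of scale_bar in the frame of board above 0 m and angle between the x axis of scale_bar and the y axis of board, either way round below 0.12 rad and height (world z) of scale_bar between 0.002 and 0.01 m and linear speed of each of stoneware, corked, dish, lid, scale_bar below 0.01 m/s); the robot touches nothing.
It fails at once if the beaker or the tall clear bottle is shifted by more than 20 mm (distance of any of beaker, tall_bottle from where it was at the start of the episode above 0.02 m).
It fails at once if a piece of glass or stoneware is tipped over (more than 45 degrees) (angle between any of stoneware, corked, dish, lid, beaker, tall_bottle's own z axis and vertical above 0.785 rad).
It fails at once if a piece of glass or stoneware is dropped: it moves faster than 0.5 m/s (a fall of about 13 mm) while the fingers do not hold it ((linear speed of stoneware above 0.5 m/s and contact force between the fingers and stoneware below 0.05 N) or (linear speed of corked above 0.5 m/s and contact force between the fingers and corked below 0.05 N) or (linear speed of dish above 0.5 m/s and contact force between the fingers and dish below 0.05 N) or (linear speed of lid above 0.5 m/s and contact force between the fingers and lid below 0.05 N) or (linear speed of beaker above 0.5 m/s and contact force between the fingers and beaker below 0.05 N) or (linear speed of tall_bottle above 0.5 m/s and contact force between the fingers and tall_bottle below 0.05 N)).
It also fails if it takes over 136 s, if anything falls off the work surface, if the arm or the gripper's body presses on something with over 40 N, if the wrist force passes 120 N, or if a joint passes its speed limit or range.

## Working session

There is one attempt and no reset: what is moved stays moved. The work goes in short steps, each a Python script; the robot and the scene stay as the last script left them, time stands still between calls to the robot, and variables do not carry over. Pictures are saved under pics/ and viewed, at most 14 in all, crops included, and the job is handed in when it is done.

```bash
mkdir -p pics
python3 - <<'E'
from workcell import r, optics
import cv2, numpy as np
s=r.read_state(); print(s['time_s'],s['eef_pos'],s['eef_rot'],r.tip_extent)
for n in("top","side"):
    im,d=optics.get_image(n); cv2.imwrite(f"pics/{n}0.png",im[:,:,::-1]); np.savez(f"{n}0.npz",im=im,d=d)
    m=optics.camera_model(n); print(n,np.round(m["K"],1).tolist(),np.round(m["R"],4).tolist(),m["t"], -m["R"].T@m["t"])
print(optics.camera_model("wrist"))
E
```

```text
0.0 [ 0.17343561 -0.49512803  0.25561911] [ 9.85856395e-01  1.67590418e-01 -2.53790511e-05 -7.87027637e-04] 0.025
top [[503.8, 0.0, 320.0], [0.0, 503.8, 239.9], [0.0, 0.0, 1.0]] [[-0.012, -0.9999, 0.0048], [-0.9965, 0.0116, -0.0829], [0.0829, -0.0058, -0.9965]] [-0.00887313  0.50860396  1.30889059] [ 0.39826114 -0.00721137  1.34658359]
side [[467.2, 0.0, 325.8], [0.0, 467.2, 241.9], [0.0, 0.0, 1.0]] [[-0.809, -0.5877, -0.0126], [-0.4027, 0.5697, -0.7164], [0.4282, -0.5745, -0.6975]] [0.40292808 0.23156845 0.96457673] [0.00615422 0.65903031 0.84381539]
{'K': array([[337.17463059,   0.        , 319.21668178],
       [  0.        , 337.17463059, 238.26595863],
       [  0.        ,   0.        ,   1.        ]]), 'tool_from_camera': array([[-9.42030584e-04, -9.64505018e-01, -2.64062837e-01,
         6.71987864e-02],
       [ 9.99999547e-01, -9.44347238e-04, -1.18163191e-04,
        -9.74531003e-05],
       [-1.35398021e-04, -2.64062829e-01,  9.64505471e-01,
        -1.17485365e-01],
       [ 0.00000000e+00,  0.00000000e+00,  0.00000000e+00,
         1.00000000e+00]])}
```

View pics/top0.png

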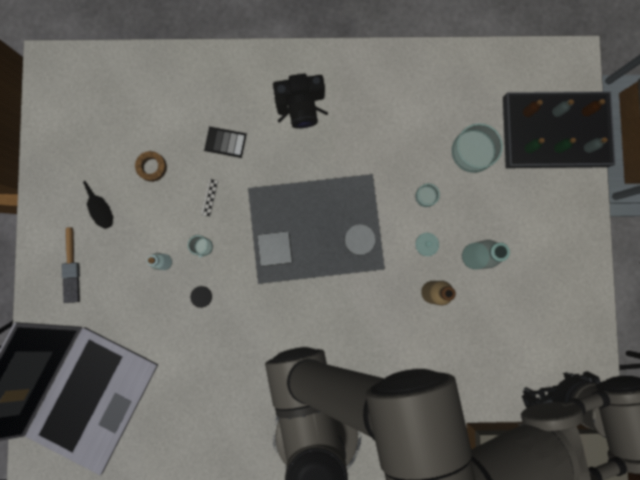

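View pics/side0.png

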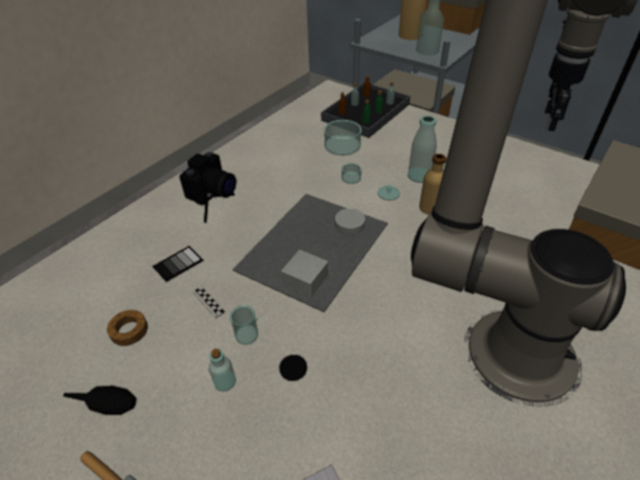

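The top view (up = +x, left = +y) shows the board centred at about (317,229), with the round plinth at (360,240) and the square one at (274,248). It also shows the stoneware lip (448,293), cork (153,261), dish (427,195), lid (427,244), bar (211,197), beaker (201,245) and tall bottle (485,254). The side view agrees with this layout.

```bash
cat > h.py <<'E'
from workcell import r, command_gripper, optics
import cv2, numpy as np
from scipy.spatial.transform import Rotation as Ro
def ray(name,uv,z,tool=None):
    m=optics.camera_model(name); uv=np.atleast_2d(np.float64(uv))
    d=np.c_[uv,np.ones(len(uv))]@np.linalg.inv(m["K"]).T
    if name=="wrist":
        T=np.eye(4); T[:3,:3]=Ro.from_quat(tool[1]).as_matrix(); T[:3,3]=tool[0]
        T=T@m["tool_from_camera"]; c=T[:3,3]; d=d@T[:3,:3].T
    else: c=-m["R"].T@m["t"]; d=d@m["R"]
    return (c+d*((z-c[2])/d[:,2])[:,None])[:,:2]
def blobs(mask,box,amin=20):
    x0,y0,x1,y1=box; m=np.zeros(mask.shape,np.uint8); m[y0:y1,x0:x1]=mask[y0:y1,x0:x1]
    cs,_=cv2.findContours(m,cv2.RETR_EXTERNAL,cv2.CHAIN_APPROX_NONE)
    return sorted([c for c in cs if cv2.contourArea(c)>=amin],key=cv2.contourArea,reverse=True)
def shot(n,fn):
    s=r.read_state(); im,d=optics.get_image(n); cv2.imwrite(f"pics/{fn}.png",im[:,:,::-1]); return im,d,(s["eef_pos"],s["eef_rot"])
def quat(yaw): # tool down, closing line (tool y) at world angle yaw
    y=np.array([np.cos(yaw),np.sin(yaw),0]); z=np.array([0,0,-1.]); 
    return Ro.from_matrix(np.c_[np.cross(y,z),y,z]).as_quat()
E
python3 - <<'E'
from h import *
im=np.load("top0.npz")["im"].astype(int); g=im.mean(2); 
hsv=cv2.cvtColor(im.astype(np.uint8),cv2.COLOR_RGB2HSV)
def show(nm,mask,box,z):
    for c in blobs(mask.astype(np.uint8),box)[:2]:
        (u,v),(w,h),a=cv2.minAreaRect(c); M=cv2.moments(c)
        P=ray("top",c[:,0],z); (x,y),(a1,b1),an=cv2.minAreaRect(np.float32(P))
        print(nm,cv2.contourArea(c),"px",round(u),round(v),"moment world",ray("top",[M['m10']/M['m00'],M['m01']/M['m00']],z)[0].round(4),"rect",np.round([x,y,a1,b1,an],4))
print(im[229,317],im[240,360],im[248,274],im[195,427],im[244,427],im[220,450],im[293,448],im[261,153])
show("board",g<105,(235,160,400,300),.006)
show("round",g>105,(338,220,380,262),.031)
show("square",g>105,(256,228,293,268),.056)
gr=im[:,:,1]-im[:,:,0]
show("dish",gr>0,(405,175,450,215),.02); show("lid",gr>0,(405,225,450,262),.003)
show("stone",(im[:,:,0]<90),(415,275,465,312),.17)
show("cork",(im[:,:,0]-im[:,:,2]>35),(140,245,180,280),.105)
show("bar",(g<90)|(g>185),(195,170,228,222),.006)
show("beaker",gr>0,(180,225,222,262),.04); show("tall",gr>0,(455,230,515,280),.1)
E
```

```text
[71 73 74] [114 117 117] [118 120 120] [122 135 129] [102 126 120] [140 138 132] [28 27 25] [82 68 52]
board 12019.0 px 316 228 moment world [ 0.5402 -0.0033] rect [ 5.4170e-01 -3.6000e-03  2.5970e-01  3.3940e-01  5.8553e+00]
round 602.5 px 360 239 moment world [ 0.5084 -0.119 ] rect [ 0.5083 -0.1192  0.0741  0.0727 44.1315]
square 806.0 px 274 248 moment world [0.485  0.1034] rect [0.4853 0.1034 0.0759 0.0752 5.9279]
dish 508.5 px 427 194 moment world [ 0.6261 -0.3022] rect [ 6.26700e-01 -3.01700e-01  6.98000e-02  6.74000e-02  8.93528e+01]
lid 514.0 px 427 244 moment world [ 0.4956 -0.3012] rect [ 0.4957 -0.3014  0.0677  0.0689 43.7827]
stone 404.0 px 438 292 moment world [ 0.3747 -0.2874] rect [ 3.72500e-01 -2.87100e-01  7.47000e-02  4.86000e-02  8.93128e+01]
beaker 493.0 px 199 246 moment world [0.4957 0.2986] rect [4.95700e-01 2.98800e-01 7.27000e-02 5.94000e-02 6.62674e+01]
tall 1166.5 px 486 254 moment world [ 0.4617 -0.4226] rect [ 0.4617 -0.4254  0.0733  0.1259  8.0621]
```

Run:
```python
from h import *
st=ray("top",[448,293],.17)[0]; ck=ray("top",[153,261],.105)[0]; br=ray("top",[211,197],.006)[0]
print(st,ck,br)
q=quat(.102)
tiles=[]
r.move_straight(r.read_state()["eef_pos"]+[0,0,.07])
for n,p,z in [("stone",st,.30),("lid",(.4956,-.3012),.20),("dish",(.6261,-.302),.20),("bar",br,.18),("cork",ck,.25)]:
    p=np.r_[p,z]
    r.reach([*p[:2],max(z,.3)],q)
    if z<.3: r.move_straight(p,speed=.2)
    im,d,t=shot("wrist","w_"+n); np.savez(f"w_{n}.npz",im=im,p=t[0],q=t[1])
    tiles.append(cv2.resize(im[:,:,::-1],(400,300) if 0 else (390,290)))
    if z<.3: r.move_straight([*p[:2],.3],speed=.25)
    print(n,t[0].round(4),r.read_state()["time_s"],r.read_state()["joint_positions"][5])
tiles.append(np.zeros_like(tiles[0]))
cv2.imwrite("pics/m1.png",cv2.resize(np.vstack([np.hstack(tiles[i:i+2]) for i in (0,2)]),(780,580)))
cv2.imwrite("pics/m2.png",tiles[4])
```

```text
[ 0.36872715 -0.31034785] [0.45418927 0.39699378] [0.62878189 0.27632034]
stone [ 0.3684 -0.3109  0.2997] 1.8167 -0.9598864357341385
lid [ 0.4955 -0.3021  0.2014] 3.6417 -0.7802040404566986
dish [ 0.626  -0.3027  0.2018] 5.475 -0.6615927679798987
bar [0.6296 0.2762 0.1814] 8.9833 0.2005478500908174
cork [0.4554 0.3961 0.2496] 10.6417 0.48922523447719357
```

View pics/m1.png

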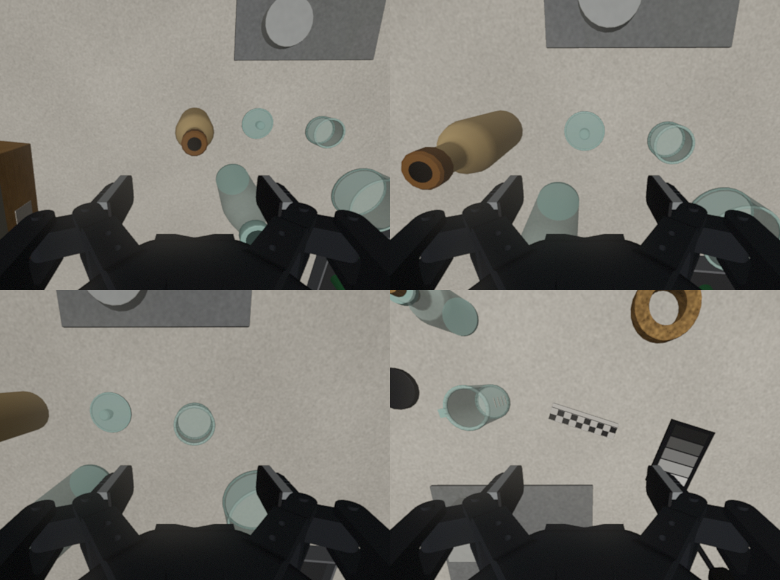

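View pics/m2.png

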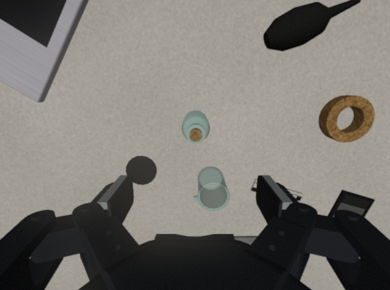

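Stone lip, lid, dish, bar and cork all sit near the centre of their wrist views, at about (318,232), (320,215), (320,222), (316,215) and (320,223) full scale. The bar's white outline is faint, so I'll measure all five and enlarge the bar.

Run:
```python
from h import *
def L(n):
    f=np.load(f"w_{n}.npz"); return f["im"].astype(int),(f["p"],f["q"])
def rep(n,mask,box,z,t,hull=True):
    for c in blobs(mask.astype(np.uint8),box,60)[:2]:
        c=cv2.convexHull(c); P=np.float32(ray("wrist",c[:,0],z,t))
        M=cv2.moments(P.reshape(-1,1,2)); print(n,"centroid",np.round([M['m10']/M['m00'],M['m01']/M['m00']],4),"rect",np.round(np.r_[cv2.minAreaRect(P)[0],cv2.minAreaRect(P)[1]],4),cv2.minAreaRect(P)[2],cv2.boundingRect(c))
im,t=L("stone"); rep("stone rim",(im.mean(2)<115)&(im[:,:,0]-im[:,:,2]>20)|(im.max(2)<60),(285,211,350,262),.17,t)
im,t=L("lid"); rep("lid",im[:,:,1]-im[:,:,0]>3,(275,170,370,260),.005,t)
im,t=L("dish"); rep("dish",im[:,:,1]-im[:,:,0]>3,(275,170,370,270),.0175,t)
im,t=L("cork"); rep("cork",im[:,:,0]-im[:,:,2]>28,(295,200,345,245),.105,t)
im,t=L("bar"); rep("bar chk",cv2.morphologyEx((im.mean(2)<95).astype(np.uint8),cv2.MORPH_CLOSE,np.ones((9,9))),(255,175,380,250),.006,t)
cv2.imwrite("pics/crop.png",cv2.resize(im[165:265,250:390,::-1].astype(np.uint8),None,fx=5,fy=5,interpolation=cv2.INTER_NEAREST))
```

```text
stone rim centroid [ 0.3677 -0.306 ] rect [ 0.3679 -0.3086  0.0459  0.036 ] 5.684609889984131 (288, 211, 62, 47)
lid centroid [ 0.4955 -0.3007] rect [ 0.4957 -0.3007  0.0629  0.0629] 5.700821876525879 (286, 184, 67, 66)
dish centroid [ 0.626  -0.3042] rect [ 0.6255 -0.3041  0.0625  0.0659] 26.971317291259766 (284, 186, 69, 72)
cork centroid [0.4563 0.4036] rect [0.4562 0.4038 0.0159 0.0163] 5.6956658363342285 (311, 213, 21, 21)
bar chk centroid [0.628  0.2793] rect [0.6277 0.2794 0.0174 0.0987] 77.42909240722656 (261, 198, 111, 45)
```

View pics/crop.png

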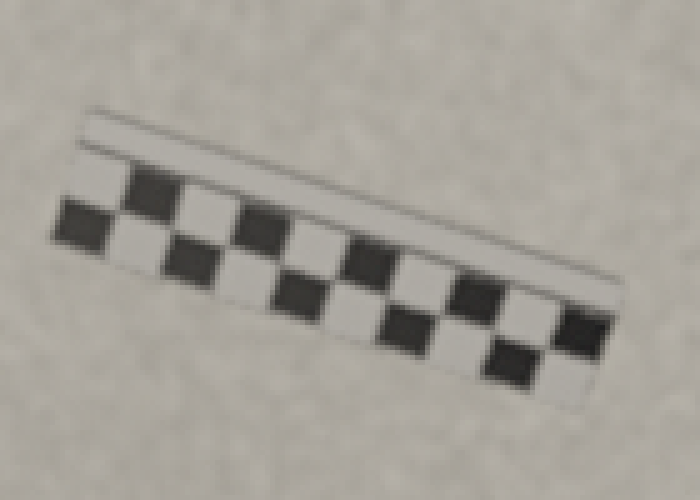

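The crop shows the bar's four corners at about (95,108), (623,280), (585,410) and (50,240), with a plain strip on the image-top side. The stoneware mask took in some shoulder, so I'll use the dark mouth hole instead.

Run:
```python
from h import *
f=np.load("w_bar.npz"); t=(f["p"],f["q"])
P=np.float32(ray("wrist",np.array([[95,108],[623,280],[585,410],[50,240]])/5+[249.5,164.5],.006,t)); print(P.mean(0),cv2.minAreaRect(P), np.linalg.norm(P-np.roll(P,1,0),axis=1))
a=(P[1]+P[2]-P[0]-P[3]); print("long axis angle",np.arctan2(a[1],a[0]))
f=np.load("w_stone.npz"); im=f["im"].astype(int); t=(f["p"],f["q"])
for th in (40,55,70):
  for c in blobs((im.max(2)<th).astype(np.uint8),(285,205,350,262),40)[:2]:
    print(th,cv2.boundingRect(c),cv2.minEnclosingCircle(np.float32(ray("wrist",c[:,0],.17,t))))
q=r.read_state(); print(q["eef_pos"],q["joint_positions"])
```

```text
[0.6284771  0.28264967] ((0.6286622285842896, 0.28261882066726685), (0.024756604805588722, 0.10054334998130798), 77.59567260742188) [0.02478532 0.09740786 0.0247942  0.10054335]
long axis angle -0.21669166
55 (308, 228, 22, 21) ((0.36829349398612976, -0.3115213215351105), 0.008433357812464237)
70 (308, 227, 23, 23) ((0.36837685108184814, -0.31154558062553406), 0.008882620371878147)
[0.45527594 0.39738707 0.30321921] [ 5.90869236e-01  4.60082417e-01  1.21228236e+00 -4.79536450e-05
  1.46308632e+00  4.89225234e-01]
```

```bash
cat >> h.py <<'E'
TH=.1025; EX=np.array([np.cos(TH),np.sin(TH)]); D=np.array([.4968,-.0079]); B=D+.0725*EX
ROUND=np.array([.5083,-.1191]); SQ=np.array([.4851,.1034])
def z(): return r.read_state()["eef_pos"][2]
def pick(xy,h,yaw,opening,force,touch=False,hi=.3,lift=None):
    """h: TCP height of the grasp; touch: feel for the table and back off 1 mm"""
    q=quat(yaw); command_gripper(opening,force)
    r.reach([*xy,hi],q); r.move_straight([*xy,h+.03],q,speed=.2)
    if touch:
        hit=r.move_straight([*xy,h-.008],q,speed=.03,max_force=4); zz=z(); r.move_straight([*xy,zz+.001],q,speed=.02); print("touch",hit,zz)
    else: print("hit",r.move_straight([*xy,h],q,speed=.08,max_force=8))
    command_gripper(0,force); zp=z(); s=r.read_state()
    print("pick z",zp,"width",s["grip_width"],"F",s["grip_force"],"t",s["time_s"])
    r.move_straight([*xy,zp+.02],q,speed=.06); r.move_straight([*xy,max(lift or hi,zp+.05)],q,speed=.2)
    s=r.read_state(); print("lifted width",s["grip_width"],"F",s["grip_force"])
    return zp
def place(xy,zt,yaw,opening,hi=.3,up=None):
    """zt: TCP height at which the piece should touch"""
    q=quat(yaw); r.reach([*xy,max(hi,zt+.05)],q); r.move_straight([*xy,zt+.02],q,speed=.15)
    r.move_straight([*xy,zt+.005],q,speed=.04)
    hit=r.move_straight([*xy,zt-.004],q,speed=.012,max_force=3); s=r.read_state()
    print("place hit",hit,"at",s["eef_pos"],"expected",zt)
    command_gripper(opening); r.hold(.2)
    r.move_straight([*xy,zt+.06],q,speed=.1); r.move_straight([*xy,max(hi,zt+.1)],q,speed=.25)
    print("t",r.read_state()["time_s"])
E
python3 - <<'E'
from h import *
zp=pick((.6286,.2826),.0255,1.354,.045,25,touch=True,hi=.2)
place(B,zp+.006,TH,.04,hi=.2)
im,d,t=shot("wrist","barplaced")
E
```

```text
touch True 0.022876810252203457
pick z 0.02510448142114235 width 0.023854897107642378 F 27.978168077461305 t 14.9083
lifted width 0.024491618288508845 F 24.565174877643585
place hit True at [ 5.69008145e-01 -4.74807089e-04  3.10876774e-02] expected 0.031104481421142353
t 21.4583
```

View pics/barplaced.png

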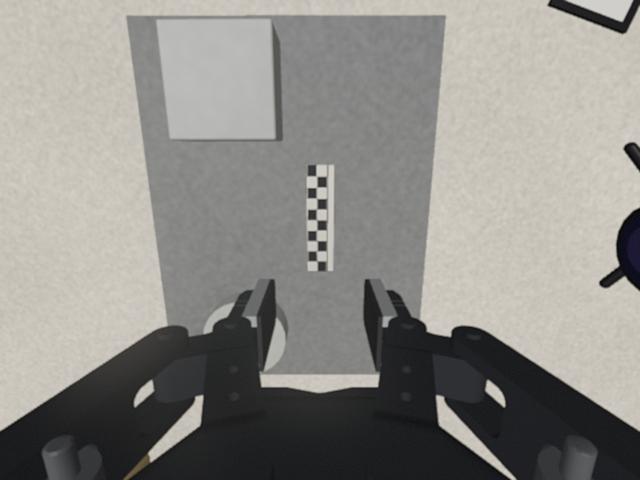

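The bar lies along the board at (320,218), parallel to the edge. Next is the dish, with a look at the result before the lid.

Run:
```python
from h import *
zp=pick((.6258,-.3041),.024,TH,.085,25,hi=.22)
place(D,zp+.006,TH,.074,hi=.22)
r.reach([*D,.22],quat(TH))
im,d,t=shot("wrist","dishplaced"); np.savez("w_dp.npz",im=im,p=t[0],q=t[1]); im=im.astype(int)
for c in blobs((im[:,:,1]-im[:,:,0]>4).astype(np.uint8),(255,160,385,270),200)[:2]:
    c=cv2.convexHull(c); print(cv2.boundingRect(c),cv2.minEnclosingCircle(np.float32(ray("wrist",c[:,0],.0235,t))))
```

```text
hit False
pick z 0.024783006640048212 width 0.060280073519411954 F 27.495306953787804 t 25.075
lifted width 0.060424352438893596 F 27.308057975023985
place hit True at [ 0.49687106 -0.00789739  0.03069757] expected 0.03078300664004821
t 32.05
(287, 183, 68, 71) ((0.4979035556316376, -0.007081516087055206), 0.03395119309425354)
```

View pics/dishplaced.png

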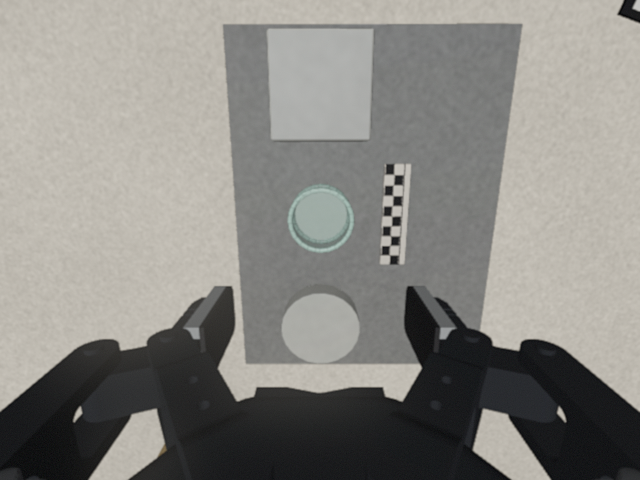

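The dish stands midway between the plinths at about (320,218), with the bar beside it. Lid next, then the stoneware.

Run:
```python
from h import *
zp=pick((.4956,-.3008),.0320,TH,.045,25,hi=.25)
place((.4970,-.0077),zp+.041,TH,.04,hi=.25)
zp=pick((.3684,-.3115),.158,TH,.06,60,hi=.32,lift=.32)
place(ROUND,zp+.031,TH,.06,hi=.32)
r.reach([*D,.30],quat(TH)); shot("wrist","mid")
```

```text
hit False
pick z 0.0325645280511554 width 0.015128786087697146 F 24.47631790477317 t 35.8583
lifted width 0.014986069851992537 F 24.371420604293235
place hit True at [ 0.49708365 -0.00770457  0.07350363] expected 0.0735645280511554
t 42.775
hit False
pick z 0.15878939466435474 width 0.03217555658500213 F 59.230625345371664 t 46.0833
lifted width 0.032110944344095865 F 59.812823433894664
place hit True at [ 0.50822941 -0.11910908  0.18979141] expected 0.18978939466435474
t 52.0667
```

View pics/mid.png

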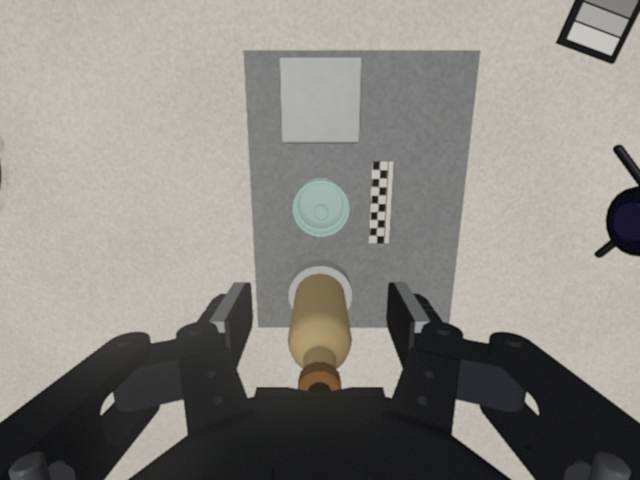

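The lid is concentric on the dish at (321,207), and the stoneware stands upright on the round plinth at (320,310). Last piece: the corked bottle.

Run:
```python
from h import *
zp=pick((.4563,.4037),.099,TH,.05,30,hi=.3)
place(SQ,zp+.056,TH,.05,hi=.32)
r.reach([.45,.15,.42],quat(TH)) if r.solve_ik([.45,.15,.42],quat(TH)) is not None else None
im,d,t=shot("wrist","end_w"); r.reach([.25,.4,.35],quat(TH))
tp,_,_=shot("top","end_t")
cv2.imwrite("pics/end.png",np.hstack([cv2.resize(im,(400,300)),cv2.resize(tp[150:330,220:460],(400,300))])[:,:,::-1])
# centres from top view
g=tp.astype(int)
def c_of(mask,box,zz,hull=True):
    c=blobs(mask.astype(np.uint8),box,8)
    if not c: return None
    return np.round(np.r_[cv2.minAreaRect(np.float32(ray("top",c[0][:,0],zz)))[0]],4)
print("cork",c_of(g[:,:,0]-g[:,:,2]>20,(255,225,300,275),.161),"SQ",SQ)
print("lid",c_of(g[:,:,1]-g[:,:,0]>5,(295,220,340,265),.046),"D",D)
print(r.read_state()["time_s"],r.read_state()["contact_force"])
```

```text
hit False
pick z 0.09968615593494183 width 0.02526101269200372 F 29.353200495243073 t 56.3167
lifted width 0.024760414600426855 F 29.562151730060577
place hit True at [0.48508733 0.10339287 0.15563166] expected 0.15568615593494184
t 63.0333
cork [0.485  0.1027] SQ [0.4851 0.1034]
lid [ 0.4972 -0.007 ] D [ 0.4968 -0.0079]
64.9083 [-0.04761978 -0.36049254 -0.62683698]
```

View pics/end.png

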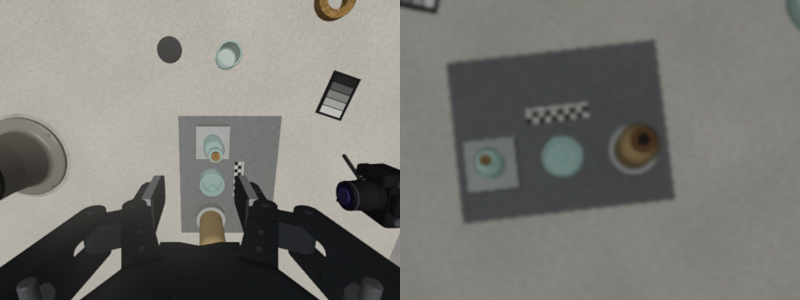

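All the pieces stand in place in both views: cork (488,160), dish with lid (562,156), stoneware (640,145) and bar (558,112), square to the board. The measured centres agree with the targets to within 1 mm.

```bash
python3 -c "
from h import *
print(r.finish_job())"
```

```text
the job is handed in; nothing more can be done
None
```

I placed all five pieces and handed the job in at about 65 s of the 136 s allowed. The final pictures show everything upright and in place, with the corked bottle and lid measured within 1 mm of their targets; the judge's result was not shown.

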